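# Draw up the turnbuckle clamp on a window sash

## Task

The small window sash lying on its bearers is glued but its joints still stand open. Turn the four-armed middle body of the turnbuckle clamp, top away from you, until it comes to a firm stop and both stiles are drawn fully home against the rail shoulders, then let go. Leave the glue bottle standing beside it, and the offcut, tape measure and chisel lying where they are.

Things in the scene. Friction and masses are not known exactly. Their poses are not given: they have to be found in the camera images.
- sash: small wooden window sash lying on two bearers fixed to the bench: two stiles (360 x 45 mm) run away from the robot, two rails (200 mm between shoulders, 45 wide, centred 130 mm either side of the middle) across between them; wood top 54 mm high. Origin: on the bench at the sash's middle. z up, x along the stiles away from the robot (yaw within 0.35 rad), y along the rails to the left stile.
- star_hub (a point): centre of the turnbuckle's middle body, 84 mm above the sash's origin. A steel tube 33 mm thick, 112 long, along the sash's y, spans the sash; its hub (44 mm across, 32 long) carries four arms at right angles: bars 11 mm thick with black 21 mm balls centred 66.5 mm from the axis (ends at 77). This frame turns with it: the arms lie along its +x, +z, -x, -z; y is the axis.
- star (a joint): turn of the middle body about the sash's y, rad; grows when tightening (upper arms move away from the robot, to the sash's +x). At 0 one arm points straight up. Starts between 0.1 and 3.3; hard stop at 8.30, when the shoulders are closed. Stiff thread: about 0.22 N m to turn (some 4 N on an arm 55 mm out); stays where it is left.
- left_saddle (a point): top of the clamp's steel saddle over the middle of the left stile, 98 mm above the bench; the saddle is 90 mm long (x) and 61 mm wide (y), this point over its centre. A 20 mm threaded rod at the star's height runs from it into the middle body. It moves with the stile.
- right_saddle (a point): the same on the right stile.
- left_stile (a joint): how far the left stile (with its saddle and threaded rod) has been drawn in from its widest, m: 8 mm for each full turn of the star. The open gap at its two rail shoulders is 10.57 mm less this value; closed at 0.01057.
- right_stile (a joint): the same for the right stile; both move together as the star turns.
- glue_bottle: white bottle with a red cap, 62 mm across, 170 mm high, standing on the bench beyond the left stile; origin at the centre of its foot. To be left standing.
- offcut: loose wooden offcut, 75 x 42 x 30 mm, lying in the sash opening (215 x 200 mm), left half, below the clamp; origin at the centre of its underside. To be left alone.
- tape_measure: grey tape measure, 62 x 58 x 32 mm, lying in the sash opening, right half, below the clamp; origin at the centre of its underside. To be left alone.
- chisel: chisel, 240 mm long, 29 mm thick, lying on the bench to the right of the right stile; origin on its underside, in the middle of its length. To be left alone.
Things that resemble listed ones, but are neither listed nor needed, are in the scene too. Leave any pink look-alike of the glue_bottle alone.

How it is judged (in metres and radians):
At the end, for the whole second after the job is handed in: the star is turned to within 0.4 rad of its hard stop (past 7.9 rad) and at rest, both stiles are drawn in so that less than about 0.6 mm of gap is left at the shoulders, and the glue bottle stands upright (within 0.2 rad) (value of joint star above 7.9 rad and value of joint each of left_stile, right_stile above 0.01 m and velocity of joint star between -0.1 and 0.1 rad/s and angle between glue_bottle's own z axis and vertical below 0.2 rad); the robot touches nothing.
It fails at once if the glue bottle is tipped or pushed more than 40 mm (angle between glue_bottle's own z axis and vertical above 0.6 rad or distance of glue_bottle from where it was at the start of the episode above 0.04 m).
It fails at once if the offcut, the tape measure or the chisel is moved more than 40 mm (distance of any of offcut, tape_measure, chisel from where it was at the start of the episode above 0.04 m).
It also fails if it takes over 70 s, if anything falls off the work surface, if the arm or the gripper's body presses on something with over 40 N, if the wrist force passes 120 N, or if a joint passes its speed limit or range.

## Robot

A 7-joint arm with a two-finger parallel gripper is mounted at the origin on the work surface. World frame = base frame: x ahead of the robot, y to its left, z up, the work surface at z = 0. Lengths are in m, angles in degrees, forces in N, time in s.
With the tool pointing down it reaches from about 0.35 to 0.775 m from the base axis. Payload 3.1 kg.
Tool frame: the origin (TCP) lies on the centre line of the jaws, within the pads' length; the fingertips stand 17 mm ahead of it and the grasp point (between the pads) lies 2 mm behind it (robot.tip_reach is the distance from the TCP to the fingertips, in m); z points along the fingers, y is the line along which they close (so a half turn about z gives the same grasp; the last joint's range is limited). The gripper opens to 85 mm and grips with 20 to 120 N. Pads are 22 mm wide; open, the fingers measure 114 mm over their backs; the gripper's body (76 mm by 85 mm) begins 54 mm behind the grasp point. The pads swing forward as they close: fully open they stand 13 mm farther back than shut.
Start: joints at [-67.535, 17.813, 0.802, 86.603, -0.252, 75.585, -1.558], TCP at [0.231, 0.499, 0.248] pointing down, gripper open.
Joint ranges: [-154.91, 154.91], [-16.99, 109.72], [-72.82, 74.43], [7.12, 147.25], [-82.49, 262.49], [11.32, 116.49], [-174.64, 174.64]. Speed limits (degrees/s): [159.86, 159.86, 180, 180, 180, 180, 180].

## Interface

Orientations are given as [roll, pitch, yaw] about the fixed x, y, z axes, in that order (R = Rz(yaw) Ry(pitch) Rx(roll)).
In Python, from station import robot, fingers, vision, workorder, recognise gives the robot as it stands. Calls block until the motion is done:
- robot.move_to(position, orientation): joint-space move of the TCP to a pose.
- robot.line_to(position, orientation=None, velocity=0.15, f_stop=None): straight line of the TCP; orientation=None keeps the orientation; velocity is the mean speed in m/s. With f_stop (N) it stops when the force on the tool has changed by that much, and returns True; else False.
- robot.move_j(angles): joint-space move.
- fingers.gripper_to(opening, force=None): opening from 0.0 (shut) to 1.0 (fully open); force is the grip in N (None keeps the last); returns when the fingers have stopped.
- robot.pause(seconds).
- robot.inverse_kinematics(position, orientation): joint angles nearest the present ones, or None.
- vision.grab_frame(name): name is "scene" or "top" or "wrist"; returns the picture (420x560x3 uint8, red, green, blue); there is no depth.
- vision.calibration(name): a dict with "mtx" (3x3 intrinsics, pixels), "extrinsics" (4x4, takes a point from world to camera coordinates); the wrist camera has in their place "T_tool_cam" (4x4, takes a point from camera to tool coordinates, whose origin is the TCP and whose axes are the flange's). Camera axes: x right, y up, looking along -z (the intrinsics and any distortion apply to the point x, -y, -z); pixel columns grow to the right and rows downward; lengths in m; the calibration is good to about 2 mm. A picture is of the moment at which its call begins: read the wrist's pose just before it. calibration takes no time and is no camera call.
A pose or a line that the arm cannot do raises robot.PlanningError and nothing moves.
- workorder.close_job(): hands the job in; it is judged then, once.
Trained networks look in the newest picture that a camera, given by its name, has taken for a name from the list of things; names that differ only in an ending like _2 or _b are one class to them, and where a whole thing is asked for, a point or a joint stands for the part that bears it (a point fixed in the world has none). Each returns a list of dicts, best first, with "p" (0 to 1); they miss things now and then, are a little off and sometimes report something else, mostly with a low value. They report only what shows in the picture. A call takes as long as a camera call. They do not tell look-alikes from the thing itself.
- recognise(label, camera): "rect" ([centre column, centre row, width, height] in pixels, round what is visible of it).
Readings, each from a call of its own:
- robot.current_time_s(): time.
- robot.current_joint_positions(): joint angles.
- robot.current_dq(): joint speeds.
- robot.current_joint_torque(): joint torques, N m.
- robot.current_tool_pos(): TCP position.
- robot.current_eef_rot(): TCP orientation.
- robot.current_contact_force(): force on the tool from outside, world axes, zero at the start.
- robot.current_torque(): the same for the moment, N m.
- robot.current_finger_gap(): opening from 0.0 (shut) to 1.0 (fully open).
- robot.current_gripper_force(): force on a finger pad.
Only numpy, scipy, OpenCV 4.12 (cv2) and the standard library are available. Lean on these libraries where they do the work, as an engineer would, in place of code of your own. Each camera call takes 0.05 s, during which the arm holds its last target. There are 200 camera calls.

## Working session

There is one attempt and no reset: what is moved stays moved. The work goes in short steps, each a Python script; the robot and the scene stay as the last script left them, time stands still between calls to the robot, and variables do not carry over. Pictures are saved under pics/ and viewed, at most 10 in all, crops included, and the job is handed in when it is done.

```bash
mkdir -p pics; ls; python3 - <<'E'
from station import robot, fingers, vision, workorder, recognise
import cv2, numpy as np
ims=[]
for n in ["scene","top"]:
    im=vision.grab_frame(n); cv2.imwrite(f"pics/{n}0.png",im[:,:,::-1])
    c=vision.calibration(n); print(n,np.round(c["mtx"],1).tolist(),np.round(c["extrinsics"],4).tolist(),[k for k in c])
    for l in ["sash","star_hub","left_saddle","right_saddle","glue_bottle"]:
        print(l,[(np.round(d["rect"]).tolist(),round(d["p"],2)) for d in recognise(l,n)])
print(robot.current_time_s())
E
```

```text
pics
scene [[403.2, 0.0, 273.2], [0.0, 403.2, 214.8], [0.0, 0.0, 1.0]] [[0.5533, 0.8329, -0.0063, -0.3531], [-0.5405, 0.3648, 0.7581, 0.2388], [0.6338, -0.4161, 0.6521, -1.3975], [0.0, 0.0, 0.0, 1.0]] ['mtx', 'extrinsics']
sash [([218.0, 259.0, 196.0, 151.0], 0.78), ([314.0, 209.0, 25.0, 64.0], 0.71)]
star_hub [([210.0, 233.0, 48.0, 46.0], 0.9)]
left_saddle [([265.0, 232.0, 81.0, 102.0], 0.73)]
right_saddle [([165.0, 272.0, 61.0, 117.0], 0.95)]
glue_bottle [([344.0, 189.0, 26.0, 65.0], 0.98), ([314.0, 209.0, 31.0, 65.0], 0.89), ([296.0, 179.0, 23.0, 58.0], 0.77)]
top [[386.4, 0.0, 280.0], [0.0, 386.4, 212.1], [0.0, 0.0, 1.0]] [[0.0272, -0.9994, 0.0217, 0.0306], [0.9832, 0.0307, 0.18, -0.6089], [-0.1806, 0.0165, 0.9834, -0.8522], [0.0, 0.0, 0.0, 1.0]] ['mtx', 'extrinsics']
sash [([347.0, 243.0, 178.0, 165.0], 0.85)]
star_hub [([356.0, 239.0, 55.0, 67.0], 0.7)]
left_saddle [([304.0, 235.0, 57.0, 153.0], 0.68)]
right_saddle [([401.0, 249.0, 44.0, 153.0], 0.89)]
glue_bottle [([194.0, 212.0, 35.0, 32.0], 0.83), ([224.0, 260.0, 31.0, 26.0], 0.75), ([246.0, 206.0, 28.0, 35.0], 0.66)]
0.6
```

```bash
python3 - <<'E'
import cv2
s=cv2.imread("pics/scene0.png"); cv2.imwrite("pics/sc.png",cv2.resize(s[130:370,90:390],(750,600),interpolation=cv2.INTER_CUBIC))
t=cv2.imread("pics/top0.png"); cv2.imwrite("pics/tc.png",cv2.resize(t[140:350,170:450],(800,600),interpolation=cv2.INTER_CUBIC))
E
```

```text
(no output)
```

View pics/sc.png

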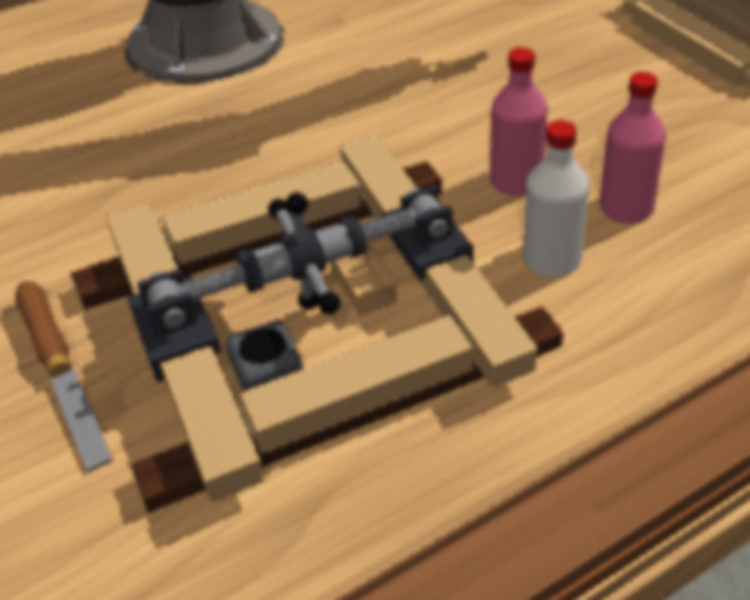

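View pics/tc.png

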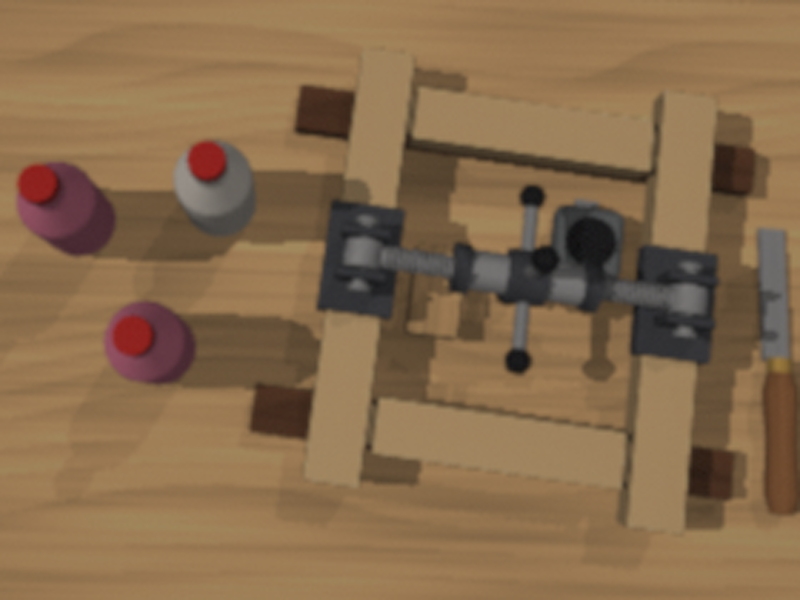

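The white bottle at top-view crop (215,190) is the glue bottle; the two pink ones at (65,205) and (150,340) are decoys. The hub is at crop (530,277), with arm balls at (545,258) upper, (533,196) far and (517,360) near.

```bash
cat > h.py <<'E'
from station import robot, fingers, vision, workorder, recognise
import cv2, numpy as np
from scipy.optimize import least_squares
def proj(P,n,c=None):
    c=c or vision.calibration(n); p=c["extrinsics"]@np.r_[P,1]; p=p*[1,-1,-1,1]
    q=c["mtx"]@p[:3]; return q[:2]/q[2]
def ax(yaw): return np.array([np.cos(yaw),np.sin(yaw),0]),np.array([-np.sin(yaw),np.cos(yaw),0])
E
python3 - <<'E'
from h import *
T=lambda u,v:np.array([170+u*.35,140+v*.35]); S=lambda u,v:np.array([90+u/2.5,130+v/2.5])
C={n:vision.calibration(n) for n in("top","scene")}
def res(p):
    x,y,yaw,th=p; X,Y=ax(yaw); H=np.array([x,y,.084]); r=[]
    ball=lambda k:H+.0665*(np.sin(th+k*np.pi/2)*X+np.cos(th+k*np.pi/2)*np.array([0,0,1]))
    for k,uv in((0,(545,258)),(1,(533,196)),(-1,(517,360))): r+=list(proj(ball(k),"top",C["top"])-T(*uv))
    # stile top outer/inner corners midpoints: end centres at z=.054 (spread e)
    for k,uv in((1,(387,52)),(-1,(333,482))): r+=list(proj(H+[0,0,-.030]+k*.18*X+Y*E,"top",C["top"])-T(*uv))
    for k,uv in((1,(688,97)),(-1,(656,528))): r+=list(proj(H+[0,0,-.030]+k*.18*X-Y*E,"top",C["top"])-T(*uv))
    return np.array(r)
for E in (.1225,.127,.133):
  for t0 in(-.6,-.2,.2,.6):
    s=least_squares(res,[.55,-.2,0,t0]); print(E,np.round(s.x,4),round(s.cost,2))
print(np.round(res(s.x).reshape(-1,2),1).tolist())
print(robot.current_eef_rot())
from itertools import product
x,y,yaw=s.x[:3];X,Y=ax(yaw)
for p in ((-.055,.047),(.04,.013),(-.055,.1)):
    q=np.array([x,y,.084])+p[0]*X+[0,0,p[1]+.017]
    for d in(0,180): print(p,d,robot.inverse_kinematics(list(q),[180,0,float(np.degrees(yaw))+d]))
for uv in ((297,202),(280,210),(325,302),(308,300)): print(S(*uv))
th=s.x[3]
for k in range(4): print(proj(np.array([x,y,.084])+.0665*(np.sin(th+k*np.pi/2)*X+np.cos(th+k*np.pi/2)*np.array([0,0,1])),"scene"))
E
```

```text
0.1225 [ 0.5506 -0.1187 -0.1099  0.0888] 15.42
0.1225 [ 0.5506 -0.1187 -0.1099  0.0888] 15.42
0.1225 [ 0.5506 -0.1187 -0.1099  0.0888] 15.42
0.1225 [ 0.5506 -0.1187 -0.1099  0.0888] 15.42
0.127 [ 0.5507 -0.1187 -0.1095  0.0879] 3.48
0.127 [ 0.5507 -0.1187 -0.1095  0.0879] 3.48
0.127 [ 0.5507 -0.1187 -0.1095  0.0879] 3.48
0.127 [ 0.5507 -0.1187 -0.1095  0.0879] 3.48
0.133 [ 0.5508 -0.1187 -0.1091  0.0866] 10.87
0.133 [ 0.5508 -0.1187 -0.1091  0.0866] 10.87
0.133 [ 0.5508 -0.1187 -0.1091  0.0866] 10.87
0.133 [ 0.5508 -0.1187 -0.1091  0.0866] 10.87
[[-0.2, 0.2], [-0.5, 0.2], [0.2, 0.1], [-1.4, -0.9], [-2.4, 0.5], [2.4, -1.5], [1.9, 0.8]]
[1.79993816e+02 2.76804702e-03 1.55149676e+02]
(-0.055, 0.047) 0 [-30.39608644  24.72271565  54.66147044 103.05167881 -22.33891959
  63.84590207 -64.35548158]
(-0.055, 0.047) 180 [-24.71958424  22.10755981  46.08226372 102.88415287 -17.78855428
  62.54461817 111.33960613]
(0.04, 0.013) 0 [-19.89899688  36.15263658  45.93974247  89.84994253 -27.66957567
  65.91222955 -64.22955108]
(0.04, 0.013) 180 [-15.72844256  34.05056577  38.81638873  89.68776973 -22.89917432
  64.421433   112.04216604]
(-0.055, 0.1) 0 [-30.47033874  20.33552555  53.62628014  98.7889579  -17.35795293
  69.69930054 -68.68165733]
(-0.055, 0.1) 180 [-26.61837619  18.84149808  47.93456989  98.67815379 -14.87039741
  69.10280518 108.90294107]
[208.8 210.8]
[202. 214.]
[220.  250.8]
[213.2 250. ]
[207.85431712 211.09496035]
[220.90225857 251.06614233]
[212.25534152 249.60352476]
[200.32026001 213.19636092]
```

```bash
cat >> h.py <<'E'
HUB=np.array([.5507,-.1187,.084]); YAW=-.1095; X,Y=ax(YAW); RPY=[180,0,float(np.degrees(YAW))+180]
def tip(px,pz): return list(HUB+px*X+[0,0,pz+robot.tip_reach])
def contact(deg,rc=.048):
    t=np.radians(deg); s,c=np.sin(t),np.cos(t)
    return min(rc*s-.0055*c, .0665*s-.0105)-.011, min(rc*c+.0055*s,.046)
def stroke(fs=20,v=.1):
    """push the upper arm over from the robot's side; True if it came to a firm stop"""
    robot.line_to(tip(-.05,.046),velocity=.2)
    for d in (0,20,40,60,80):
        hit=robot.line_to(tip(*contact(d)),velocity=v,f_stop=fs)
        print(d,hit,np.round(robot.current_contact_force(),1),round(robot.current_time_s(),1))
        if hit: return d
    p=contact(80); robot.line_to(tip(p[0],.1),velocity=.25); robot.line_to(tip(-.05,.1),velocity=.25)
    return False
E
python3 - <<'E'
from h import *
fingers.gripper_to(0.0)
p=tip(-.05,.1); robot.move_to([p[0],p[1],.26],RPY); robot.line_to(p,velocity=.25); print(robot.current_time_s())
print(stroke(), robot.current_time_s())
im=vision.grab_frame("scene"); cv2.imwrite("pics/s1.png",cv2.resize(im[100:370,60:420,::-1],(800,600),interpolation=cv2.INTER_CUBIC))
E
```

```text
4.1333
0 False [-0.8 -0.7  0.6] 5.0
20 False [-1.1 -0.3 -0.8] 5.3
40 False [-1.6 -0.2 -0. ] 5.7
60 False [ 1.1 -0.8 -0.4] 6.0
80 False [ 0.2 -0.1 -0.9] 6.3
False 7.2833
```

View pics/s1.png

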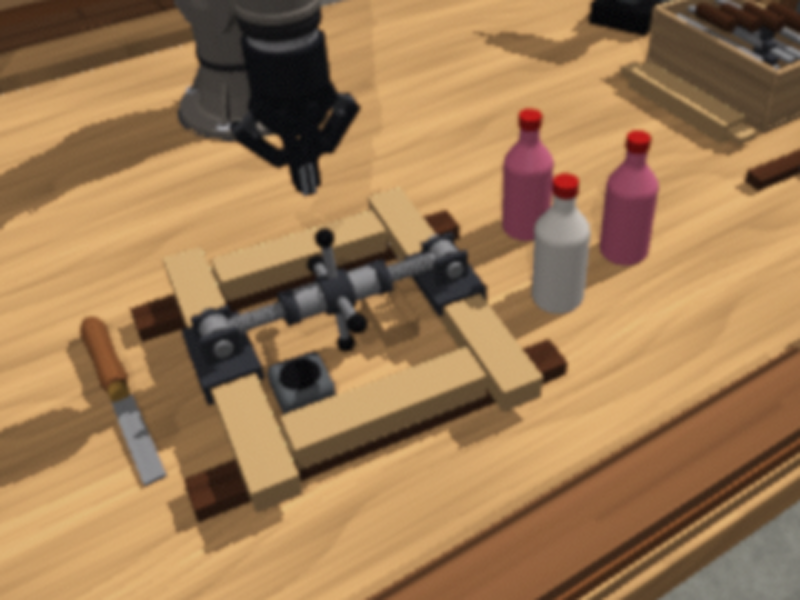

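The picture shows the balls have moved to crop (323,238), (315,265), (357,322) and (345,342), with the bottles untouched. I'll read the angle from these.

```bash
cat >> h.py <<'E'
def fit_theta(px):
    C=vision.calibration("scene"); b=None
    for d in range(0,90):
        e=0
        Q=[proj(HUB+.0665*(np.sin(np.radians(d+90*k))*X+np.cos(np.radians(d+90*k))*np.array([0,0,1])),"scene",C) for k in range(4)]
        e=sum(min(np.linalg.norm(q-p) for q in Q) for p in px)
        if b is None or e<b[1]: b=(d,e)
    return b
E
python3 - <<'E'
from h import *
print(fit_theta([np.array([60+u*.45,100+v*.45]) for u,v in((323,238),(315,265),(357,322),(345,342))]))
E
```

```text
(79, np.float64(2.0484313940807644))
```

```bash
python3 - <<'E'
from h import *
for i in range(5):
    print("stroke",i)
    if stroke() is not False: break
print(robot.current_time_s(), robot.current_tool_pos()-HUB)
im=vision.grab_frame("scene"); cv2.imwrite("pics/s2.png",cv2.resize(im[100:370,60:420,::-1],(800,600),interpolation=cv2.INTER_CUBIC))
E
```

```text
stroke 0
0 False [ 0.5 -0.7  0.5] 8.2
20 False [-0.8 -0.9 -1. ] 8.6
40 False [-1.3  0.2 -0.1] 8.9
60 False [ 0.3  0.5 -0.3] 9.2
80 False [-1.  -0.4  0. ] 9.5
stroke 1
0 False [ 0.7 -0.   0.3] 11.3
20 False [-0.1  0.1 -0.2] 11.7
40 False [-0.7 -1.1  0.3] 12.0
60 False [-0.2 -0.6  0.1] 12.3
80 False [-0.3 -0.1  0.1] 12.7
stroke 2
0 False [-0.6 -0.1 -0.5] 14.5
20 False [-1.3 -0.2 -1.2] 14.8
40 True [-4.9  2.4  4.9] 15.1
15.0583 [ 0.00501136 -0.00046237  0.05900491]
```

View pics/s2.png

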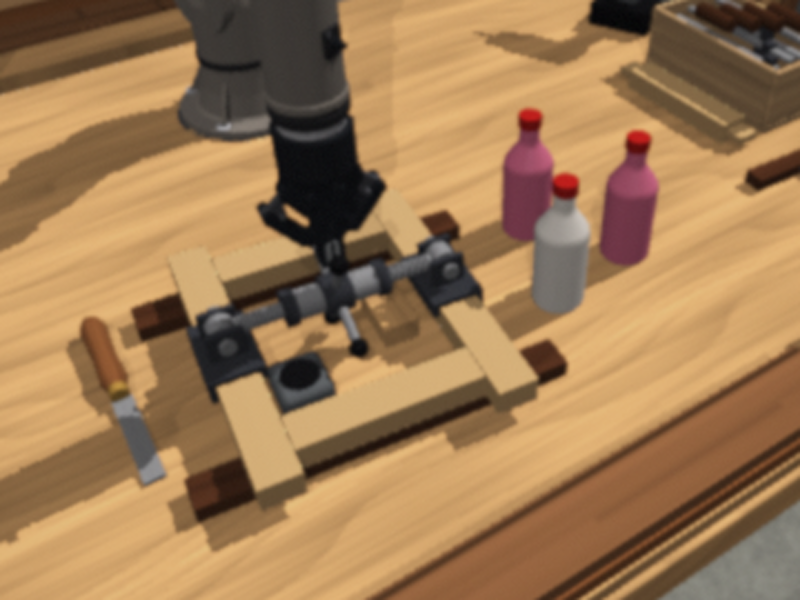

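A firm stop came at about 25°, which matches the 8.30 rad stop (25.6° mod 90). I'll press once more, back off and check.

```bash
python3 - <<'E'
from h import *
print(robot.line_to(tip(*contact(36)),velocity=.04,f_stop=22), np.round(robot.current_contact_force(),1), robot.current_tool_pos()-HUB)
robot.line_to(tip(-.05,.055),velocity=.15); robot.line_to(tip(-.06,.16),velocity=.25)
robot.line_to(tip(-.15,.2),velocity=.25)
print(robot.current_time_s())
a=vision.grab_frame("scene")[165:315,100:300,::-1]; b=vision.grab_frame("top")[140:350,250:450,::-1]
cv2.imwrite("pics/f.png",np.vstack([cv2.resize(a,(400,300),interpolation=2),cv2.resize(b[30:180],(400,300),interpolation=2)]))
E
```

```text
False [-14.5   2.5  11.1] [ 0.00586925 -0.00054337  0.05896584]
17.1333
```

View pics/f.png

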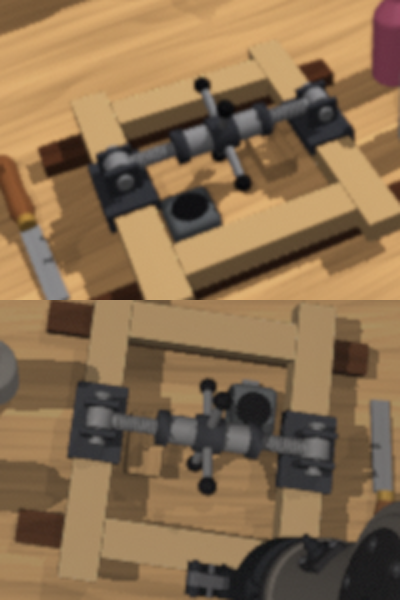

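The shoulders are closed on both sides. The balls are at crop (203,85), (225,108) and (242,182), the loose items look undisturbed, and the robot is clear.

```bash
python3 - <<'E'
from h import *
d=fit_theta([np.array([100+u/2,165+v/2]) for u,v in((203,85),(225,108),(242,182))]); print(d)
if 15<d[0]<35: print(workorder.close_job())
E
```

```text
(25, np.float64(2.649282403277351))
the job is handed in; nothing more can be done
None
```

The clamp is turned to its hard stop (arms at 25°, where the stop puts them) and the shoulder gaps look closed in the last pictures. The arm is clear, the glue bottle and loose items show no sign of having moved, and the job was handed in at about 17 s.

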